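# Make up the sample tray

### The arm

A 6-joint arm with a two-finger parallel gripper is mounted at the origin on a cart in front of the work surface, level with it; the furniture and walls round the work are solid. World frame = base frame: x ahead of the robot, y to its left, z up, the work surface at z = 0. Lengths are in mm, angles in rad, forces in N, time in s.
With the tool pointing down it reaches from about 350 to 775 mm from the base axis. Payload 7.3 kg.
Tool frame: the origin (TCP) lies at the very end of the fingers, on their centre line; the grasp point (between the pads) lies 19 mm behind it; z points along the fingers, y is the line along which they close (so a half turn about z gives the same grasp; the last joint's range is limited). The gripper opens to 92 mm and grips with 3 to 60 N. Pads are 19 mm wide; open, the fingers measure 130 mm over their backs; the gripper's body (75 mm by 190 mm) begins 47 mm behind the grasp point.
Start: joints at [-1.329, 0.342, 1.524, -0, 1.275, -0.146], TCP at [198.554, -486.026, 226.741] pointing down, gripper open.
Joint ranges: [-2.53, 2.53], [-0.77, 2.02], [0.04, 2.7], [-1, 4.14], [0.28, 2.66], [-3.11, 3.11]. Speed limits (rad/s): [2.57, 2.57, 3.14, 3.14, 3.14, 3.14].

### API

Orientations are given as [roll, pitch, yaw] about the fixed x, y, z axes, in that order (R = Rz(yaw) Ry(pitch) Rx(roll)).
In Python, from plant import get_obs, vision, workorder gives the robot as it stands.
- The arm moves only by the shell command python3 -m pendant 'ROWS' [OPENING]. ROWS is a JSON object of lists of equal length, an entry for each row: "dp": the shift along the tool's x, y, z in m, a list of three; "rotation": the turn, a rotation vector about the tool's x, y, z in rad, a list of three. A call has 1 to 8 rows; each row is the pose to reach, as a shift and turn from the pose commanded when the call began, along the tool's axes at that moment; what a row does not reach only later rows make up. A row lasts 1/8 s, in which the tool goes at most 62.5 mm and 10.7 degrees, less where a joint would pass 70% of its speed; a pose out of reach is approached as far as the arm can. A call with a gripper value outside its range is refused whole. OPENING is the finger opening in m, from 0 to 0.0918, set as the call begins (- or left out, the last holds). The fingers move at their own pace and stop on an object; the grip force is fixed at half the most. Time passes only in rows, so rows that repeat a pose let the fingers close. It gives the time, the measured TCP pose, the force, the opening and the grip force at its end, in the units of the state.
- get_obs(): the state, without advancing time (a new reading comes with each control period).
- vision.capture(name): name is "side" or "top"; returns a dict with "pixels" (384x512x3 uint8, red, green, blue), "vfov" (degrees; the focal length in pixels is half the picture's height over the tangent of half this angle, whatever the lens; pixels are square), "cx", "cy" (the principal point, pixels), "pose" (4x4, takes a point from camera to world coordinates). Camera axes: x right, y up, looking along -z (the intrinsics and any distortion apply to the point x, -y, -z); pixel columns grow to the right and rows downward; lengths in mm; the calibration is good to about 2 mm. A picture is of the moment at which its call begins. There is no depth.
- workorder.close_job(): hands the job in; it is judged then, once.
The state is a dict: "time": time; "joint_positions": joint angles; "dq": joint speeds; "tau": joint torques, N m; "tool_pos": TCP position; "tcp_rot": TCP orientation; "contact_force": force on the tool from outside, world axes, zero at the start; "moment": the same for the moment, N m; "grip_width": finger opening in mm; "finger_force": force on a finger pad.
Only numpy, scipy, OpenCV 4.12 (cv2) and the standard library are available. Lean on these libraries where they do the work, as an engineer would, in place of code of your own. Each camera call takes 0.05 s, during which the arm holds its last target. There are 200 camera calls.

### The job

Make up the sample tray: stand each capped vial upright in the cup of its own cap colour (black in black, white in white, blue in blue) and lay the petri dish flat inside the orange ring, setting each down on its holder's floor rather than dropping it. The two glass stoppers look like vials but do not belong: leave them standing where they are.

Things in the scene. Friction and masses are not known exactly. Their poses are not given: they have to be found in the camera images.
- vial_black: loose clear glass vial with a black screw cap, standing upright on the green mat (fixed, its top 3 mm above the bench), 21 mm diameter, 47 mm tall over the cap, about 30 g. Origin at the centre of its underside, z up. Grasp body or cap across its 21 mm diameter, from above.
- vial_white: loose clear glass vial with a white screw cap, standing upright on the green mat (fixed, its top 3 mm above the bench), 21 mm diameter, 47 mm tall over the cap, about 30 g. Origin at the centre of its underside, z up. Grasp body or cap across its 21 mm diameter, from above.
- vial_blue: loose clear glass vial with a bright blue screw cap, standing upright on the green mat (fixed, its top 3 mm above the bench), 21 mm diameter, 47 mm tall over the cap, about 30 g. Origin at the centre of its underside, z up. Grasp body or cap across its 21 mm diameter, from above.
- dish: loose clear covered petri dish lying flat on the green mat (its top 3 mm above the bench), 59 mm diameter, 15 mm high, about 30 g. Origin at the centre of its underside, z up. Grasp it across its full diameter from above.
- stopper_a: ground glass stopper standing on its round head on the green mat, 25 mm diameter, 42 mm tall, colourless, no coloured cap, no liquid; loose, a look-alike of the vials that does not belong in the tray. Origin at the centre of its underside, z up.
- stopper_b: ground glass stopper standing on its round head on the green mat, 25 mm diameter, 42 mm tall, colourless, no coloured cap, no liquid; loose, a look-alike of the vials that does not belong in the tray. Origin at the centre of its underside, z up.
- cup_black: black round plastic cup fixed in the sample tray, 45 mm outside and 38 mm inside diameter, 14 mm high, its inner floor 3 mm above its underside. Origin at the centre of its underside, which lies 5 mm above the bench. The holders stand in the quarters of the tray, 82 mm apart across and 120 mm along it; which is where changes.
- cup_white: white round plastic cup fixed in the sample tray, 45 mm outside and 38 mm inside diameter, 14 mm high, its inner floor 3 mm above its underside. Origin at the centre of its underside, which lies 5 mm above the bench. The holders stand in the quarters of the tray, 82 mm apart across and 120 mm along it; which is where changes.
- cup_blue: bright blue round plastic cup fixed in the sample tray, 45 mm outside and 38 mm inside diameter, 14 mm high, its inner floor 3 mm above its underside. Origin at the centre of its underside, which lies 5 mm above the bench. The holders stand in the quarters of the tray, 82 mm apart across and 120 mm along it; which is where changes.
- dish_ring: orange round plastic holder with a low rim, fixed in the sample tray, 82 mm outside and 75 mm inside diameter, 8 mm high, its inner floor 3 mm above its underside. Origin at the centre of its underside, which lies 5 mm above the bench. The tray: fixed, white enamel, blue edge, grey liner, 174 x 264 mm, its rim 19 mm above the bench.
Mind the look-alikes: they are no part of the job. What is shaped like the vial_black but red is not meant.

How it is judged (in metres and radians):
At the end, for the whole second after the job is handed in: each vial upright (0.1 rad) on the floor of the cup of its cap colour, the dish flat on the floor of the orange ring: centres within 11 mm, undersides 0 to 6 mm above the holder underside, at rest; both stoppers upright and within 15 mm of where they stood (horizontal distance between vial_black and cup_black below 0.011 m and z of vial_black in the frame of cup_black between 0 and 0.006 m and angle between each of vial_black, vial_white, vial_blue, dish, stopper_a, stopper_b's own z axis and vertical below 0.1 rad and linear speed of each of vial_black, vial_white, vial_blue, dish below 0.02 m/s and angular speed of each of vial_black, vial_white, vial_blue, dish below 0.3 rad/s and horizontal distance between vial_white and cup_white below 0.011 m and z of vial_white in the frame of cup_white between 0 and 0.006 m and horizontal distance between vial_blue and cup_blue below 0.011 m and z of vial_blue in the frame of cup_blue between 0 and 0.006 m and horizontal distance between dish and dish_ring below 0.011 m and z of dish in the frame of dish_ring between 0 and 0.006 m and distance of each of stopper_a, stopper_b from where it was at the start of the episode below 0.015 m); the robot touches nothing.
It fails at once if a stopper is shifted by more than 15 mm or tipped over (distance of any of stopper_a, stopper_b from where it was at the start of the episode above 0.015 m or angle between any of stopper_a, stopper_b's own z axis and vertical above 0.5 rad).
It fails at once if a vial or the dish is dropped or thrown (faster than 0.75 m/s out of the fingers, a fall of about 30 mm) ((linear speed of vial_black above 0.75 m/s and contact force between vial_black and the fingers below 0.05 N) or (linear speed of vial_white above 0.75 m/s and contact force between vial_white and the fingers below 0.05 N) or (linear speed of vial_blue above 0.75 m/s and contact force between vial_blue and the fingers below 0.05 N) or (linear speed of dish above 0.75 m/s and contact force between dish and the fingers below 0.05 N)).
It also fails if it takes over 112 s, if anything falls off the work surface, if the arm or the gripper's body presses on something with over 40 N, if the wrist force passes 120 N, or if a joint passes its speed limit or range.

## Working session

There is one attempt and no reset: what is moved stays moved. The work goes in short steps, Python scripts to look and compute and a shell command to move; the robot and the scene stay as the last step left them, time stands still between calls to the robot, and variables do not carry over. Pictures are saved under pics/ and viewed, at most 14 in all, crops included, and the job is handed in when it is done.

```bash
ls; mkdir -p pics; python3 - <<'E'
from plant import get_obs, vision
import cv2
print(get_obs())
for n in("side","top"):
    c=vision.capture(n);print(n,{k:v for k,v in c.items() if k!='pixels'})
    cv2.imwrite(f"pics/{n}0.png",c['pixels'][:,:,::-1])
E
```

```text
pics
{'time': 0.0, 'joint_positions': array([-1.32899971e+00,  3.42718080e-01,  1.52502322e+00, -3.94214054e-05,
        1.27540249e+00, -1.45987925e-01]), 'dq': array([-1.03780388e-04,  1.16036881e-03, -7.95336450e-04, -1.95208851e-05,
       -1.39670712e-03, -2.51969912e-04]), 'tau': array([ 2.30801488e-03, -4.31235623e+01, -2.44217205e+01,  7.20438897e-02,
        5.57907403e-02, -1.17971181e-04]), 'tool_pos': array([ 198.43784022, -485.60630522,  226.04521179]), 'tcp_rot': array([-3.14005253e+00, -1.88349209e-04,  3.87795903e-01]), 'contact_force': array([-0.06690357,  0.25121786,  0.47145618]), 'moment': array([0.01191497, 0.03317198, 0.00109014]), 'finger_force': 0.0, 'grip_width': 91.95607399769365}
side {'vfov': 57.606128567451414, 'cx': 258.08713377774694, 'cy': 183.14165222088604, 'pose': array([[ 9.73638580e-01,  1.10490236e-01, -1.99549049e-01,
         3.43484073e+02],
       [-2.27663844e-01,  4.16893124e-01, -8.79982555e-01,
        -8.71881419e+02],
       [-1.40388542e-02,  9.02215069e-01,  4.31057861e-01,
         4.57521257e+02],
       [ 0.00000000e+00,  0.00000000e+00,  0.00000000e+00,
         1.00000000e+00]])}
top {'vfov': 49.23687444357395, 'cx': 252.5701934337915, 'cy': 192.53567640760343, 'pose': array([[ 8.01526464e-03,  9.82700681e-01, -1.85027366e-01,
         3.02956460e+02],
       [-9.99891236e-01,  1.01670936e-02,  1.06839166e-02,
        -3.65198945e+01],
       [ 1.23802827e-02,  1.84921607e-01,  9.82675291e-01,
         1.19893207e+03],
       [ 0.00000000e+00,  0.00000000e+00,  0.00000000e+00,
         1.00000000e+00]])}
```

View pics/side0.png

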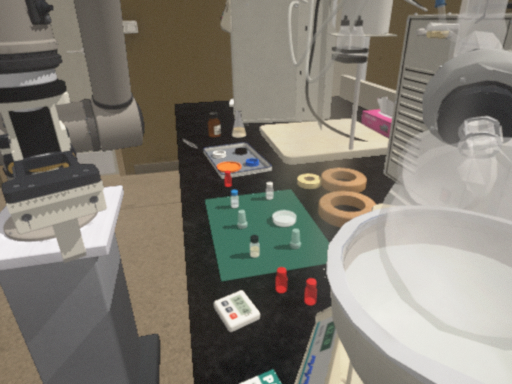

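View pics/top0.png

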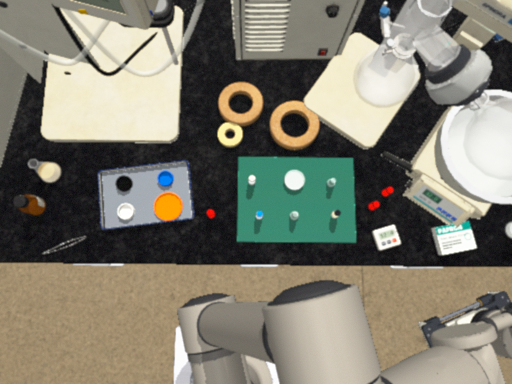

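The top view shows white cap (252,180), dish (294,180), stopper (332,182), blue cap (259,215), stopper (294,215) and black cap (336,214). The holders are black (124,184), blue (165,179), white (125,212) and orange (168,207). The red vials at (210,213), (375,205) and (388,190) are distractors. The side view agrees: blue (235,200), white (269,190), black (254,245), stoppers (242,220) and (296,238). I'll confirm these in one enlarged crop per view.

```bash
python3 - <<'E'
import cv2, numpy as np
t=cv2.imread('pics/top0.png');s=cv2.imread('pics/side0.png')
a=cv2.resize(t[150:250,90:360],(783,290),interpolation=cv2.INTER_CUBIC)
b=cv2.resize(s[140:275,195:345],None,fx=2.3,fy=2.3,interpolation=cv2.INTER_CUBIC)
o=np.zeros((600,783,3),np.uint8);o[:290]=a;o[290:290+310,:b.shape[1]]=b[:310]
cv2.imwrite('pics/crop1.png',o)
def blobs(im,m,roi,amin=8):
    x0,y0,x1,y1=roi;mm=np.zeros(m.shape,np.uint8);mm[y0:y1,x0:x1]=m[y0:y1,x0:x1]*255
    n,l,st,c=cv2.connectedComponentsWithStats(mm)
    return [(st[i].tolist(),c[i].round(1).tolist()) for i in range(1,n) if st[i,4]>=amin]
for nm,im,mat,tray in(('top',t,(240,158,354,240),(96,160,194,230)),('side',s,(207,175,325,270),(205,140,275,180))):
    h=cv2.cvtColor(im,cv2.COLOR_BGR2HSV);H,S,V=[h[...,i].astype(int) for i in range(3)]
    print(nm,'notgreen',blobs(im,~((H>65)&(H<95)&(S>100)),mat,5))
    for n,m in(('blue',(H>95)&(H<125)&(S>150)&(V>90)),('orange',(H<18)&(S>150)),('black',V<50),('white',(V>190)&(S<30))):
        print(n,'mat',blobs(im,m,mat,4) ,'tray',blobs(im,m,tray))
E
```

```text
top notgreen [([284, 169, 22, 22, 383], [294.2, 179.6]), ([248, 174, 8, 12, 80], [251.4, 179.5]), ([327, 177, 9, 10, 74], [331.1, 181.8]), ([255, 210, 8, 10, 63], [258.8, 215.1]), ([289, 211, 10, 10, 78], [293.9, 215.2]), ([330, 210, 10, 9, 70], [334.7, 213.9])]
blue mat [([257, 210, 6, 7, 29], [259.4, 212.9])] tray [([158, 171, 16, 15, 191], [165.1, 178.2])]
orange mat [] tray [([154, 192, 28, 21, 103], [165.7, 198.4]), ([174, 208, 8, 11, 12], [178.4, 213.4]), ([156, 214, 8, 6, 8], [159.5, 217.0])]
black mat [([336, 211, 3, 4, 10], [337.0, 212.5])] tray [([96, 160, 78, 70, 569], [116.4, 174.1]), ([188, 160, 6, 41, 104], [191.9, 174.3]), ([117, 177, 15, 14, 172], [123.7, 183.4]), ([114, 219, 80, 11, 449], [165.2, 226.0])]
white mat [([285, 170, 19, 20, 300], [294.1, 179.6]), ([249, 175, 6, 9, 48], [251.5, 179.2]), ([331, 179, 4, 3, 5], [332.4, 179.8]), ([293, 212, 5, 4, 12], [295.5, 213.2]), ([256, 216, 6, 3, 6], [258.5, 217.3])] tray [([117, 202, 19, 18, 241], [125.2, 210.3])]
side notgreen [([207, 175, 118, 95, 5863], [282.5, 207.4]), ([216, 206, 3, 3, 6], [216.8, 207.3]), ([235, 2
[... 310 characters left out ...]
([224, 175, 8, 12, 82], [227.6, 180.9]), ([278, 267, 8, 3, 18], [281.2, 268.3])] tray [([217, 162, 24, 18, 242], [228.4, 168.2])]
black mat [([207, 175, 55, 23, 764], [229.9, 185.7]), ([207, 216, 11, 54, 309], [210.2, 250.6])] tray [([205, 140, 37, 7, 153], [218.6, 142.0]), ([247, 140, 13, 7, 32], [252.9, 142.7]), ([236, 148, 10, 6, 46], [240.5, 150.8]), ([205, 157, 16, 23, 192], [210.1, 171.5]), ([233, 175, 28, 5, 70], [247.1, 177.7])]
white mat [([267, 182, 5, 4, 12], [269.4, 183.3]), ([267, 192, 5, 2, 9], [269.2, 192.6]), ([232, 200, 6, 3, 14], [234.4, 200.7]), ([233, 204, 5, 3, 10], [234.9, 205.3]), ([273, 210, 23, 15, 263], [284.4, 217.1])] tray [([213, 150, 13, 8, 54], [219.6, 153.4])]
```

View pics/crop1.png

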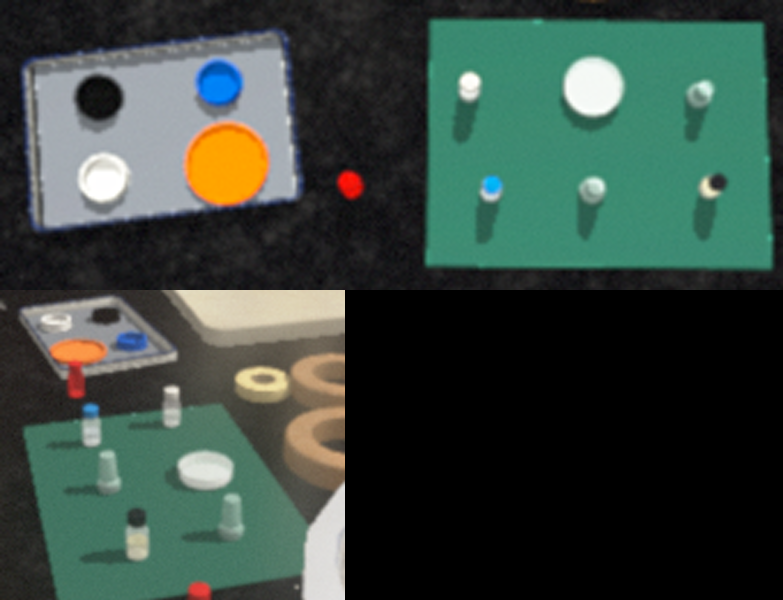

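The crop confirms it. In the top view, black cap (336,213), white cap (252,179) and blue cap (259,213) sit on vials; the clear, capless pieces at (331,181) and (294,215) are the stoppers. Next I triangulate.

```bash
cat > h.py <<'E'
import cv2, numpy as np
from plant import vision,get_obs
def ray(c,u,v):
    f=192/np.tan(np.radians(c['vfov']/2));P=c['pose']
    return P[:3,3],P[:3,:3]@np.array([(u-c['cx'])/f,-(v-c['cy'])/f,-1])
def plane(c,u,v,z):
    o,d=ray(c,u,v);return o+d*(z-o[2])/d[2]
def tri(a,pa,b,pb):
    o1,d1=ray(a,*pa);o2,d2=ray(b,*pb);n=np.cross(d1,d2)
    s=np.linalg.solve(np.c_[d1,-d2,n],o2-o1);return o1+d1*s[0]+n*s[2]/2,abs(s[2])*np.linalg.norm(n)
def masks(rgb):
    h=cv2.cvtColor(rgb,cv2.COLOR_RGB2HSV);H,S,V=[h[...,i].astype(int) for i in range(3)]
    return dict(blue=(H>95)&(H<125)&(S>130)&(V>80),orange=(H>5)&(H<22)&(S>150)&(V>120),black=V<52,white=(V>175)&(S<40),obj=~((H>65)&(H<95)&(S>100)))
def cen(m,roi,box=False):
    x0,y0,x1,y1=roi;n,l,st,c=cv2.connectedComponentsWithStats((m[y0:y1,x0:x1]*255).astype(np.uint8))
    i=1+np.argmax(st[1:,4]);s=st[i]
    return (np.array([x0+s[0]+(s[2]-1)/2,y0+s[1]+(s[3]-1)/2]) if box else c[i]+[x0,y0]),s[2:].tolist()
E
python3 - <<'E'
from h import *
T=vision.capture('top');S=vision.capture('side');mt,ms=masks(T['pixels']),masks(S['pixels'])
R={'capblue':('blue',(250,205,268,220),(225,185,243,199)),'capwhite':('white',(244,170,258,190),(262,179,276,187)),
'capblack':('black',(330,205,345,219),(247,230,262,244)),'dish':('white',(280,165,308,195),(268,205,302,230)),
'cupblue':('blue',(155,168,178,190),(240,155,264,170)),'cupwhite':('white',(114,198,140,224),(209,146,230,160)),
'cupblack':('black',(113,173,135,195),(233,145,248,157)),'ring':('orange',(150,188,190,225),(212,158,245,173))}
for k,(m,a,b) in R.items():
    for box in (0,1):
        p,s=cen(mt[m],a,box);q,s2=cen(ms[m],b,box);X,e=tri(T,p,S,q)
        z=44 if k[:3]=='cap' else 18 if k=='dish' else 19 if k[:3]=='cup' else 13
        print(k,p.round(1),s,q.round(1),s2,X.round(1),e.round(1),'plane',plane(T,*p,z)[:2].round(1),plane(S,*q,z)[:2].round(1))
for k,a in dict(vw=(244,170,258,190),dish=(280,165,308,195),sa=(322,172,340,192),vb=(250,205,268,224),sb=(285,206,304,224),vk=(326,205,344,224)).items():
    p,s=cen(mt['obj'],a);print(k,p.round(1),plane(T,*p,26 if k!='dish' else 12)[:2].round(1))
E
```

```text
capblue [259.3 213.2] [6, 6, 30] [234.1 191.6] [7, 6, 37] [461.5 -68.2  47.5] 0.3 plane [462.2 -68.3] [462.3 -61.4]
capblue [259.5 213.5] [6, 6, 30] [234.  191.5] [7, 6, 37] [461.  -68.7  47.9] 0.3 plane [461.3 -68.8] [462.3 -61. ]
capwhite [251.6 179. ] [8, 9, 55] [269.6 183.3] [6, 4, 18] [560.5 -46.3  48.3] 4.4 plane [559.3 -46. ] [565.2 -37. ]
capwhite [251.5 179. ] [8, 9, 55] [269.5 183.5] [6, 4, 18] [560.5 -46.   47.7] 4.0 plane [559.3 -45.7] [564.6 -37.9]
capblack [337.4 212.6] [4, 4, 13] [251.7 239.7] [2, 2, 3] [ 463.5 -285.7   43.7] 4.9 plane [ 465.9 -285.9] [ 460.9 -286.4]
capblack [337.5 212.5] [4, 4, 13] [251.5 239.5] [2, 2, 3] [ 463.4 -285.8   44.3] 5.5 plane [ 466.3 -286.2] [ 460.7 -285.8]
dish [294.  179.6] [21, 20, 310] [284.2 217.6] [23, 16, 300] [ 566.5 -169.4   12.2] 0.9 plane [ 564.7 -168.7] [ 564.  -178.6]
dish [294.  179.5] [21, 20, 310] [284.  217.5] [23, 16, 300] [ 566.3 -169.4   12.4] 0.3 plane [ 564.9 -168.7] [ 563.7 -178.2]
cupblue [165.2 178.2] [16, 16, 199] [251.9 161.9] [13, 7, 83] [566.3 203.5  12.9] 1.1 plane [564.4 202.3] [563.8 188.9]
cupblue [165.5 1
[... 315 characters left out ...]
469.7 307.3] [468.3 302.3]
cupblack [123.7 183.4] [15, 14, 173] [240.5 150.9] [10, 5, 45] [549.6 322.3  12. ] 0.4 plane [547.9 320.2] [546.5 303.5]
cupblack [124.  183.5] [15, 14, 173] [240.5 151. ] [10, 5, 45] [549.5 321.6  11.7] 0.5 plane [547.7 319.4] [546.4 302.1]
ring [167.7 206.1] [29, 29, 628] [228.5 166.3] [24, 10, 195] [485.  193.2   9.7] 0.7 plane [484.2 192.6] [484.3 185.6]
ring [168. 206.] [29, 29, 628] [228.5 166.5] [24, 10, 195] [485.1 192.5   9.5] 0.0 plane [484.6 191.8] [484.  184.2]
vw [251.4 179.5] [561.7 -45.7]
dish [294.2 179.6] [ 565.9 -169.9]
sa [331.1 181.8] [ 557.4 -274.4]
vb [258.9 215. ] [459.5 -67.5]
sb [293.9 215.2] [ 459.9 -166.6]
vk [334.7 213.9] [ 464.8 -282.2]
```

```bash
cat >> h.py <<'E'
def go(x,y,z,yaw=0.138):
    o=get_obs();p=o['tool_pos'];w=o['tcp_rot'][2];d=np.array([x,y,z])-p
    print('t',round(o['time'],2),'at',p.round(1),o['tcp_rot'].round(3),'W',round(o['grip_width'],1),'F',round(o['finger_force'],1),
    'dp mm',np.round([d[0]*np.cos(w)+d[1]*np.sin(w),d[0]*np.sin(w)-d[1]*np.cos(w),-d[2]],1),'rotz',round(w-yaw,3))
E
python3 -c "
from h import *
go(464,-283.5,120)"; python3 -m pendant -h | head -5
```

```text
t 0.2 at [ 198.5 -485.8  226.3] [-3.141 -0.     0.388] W 91.7 F 0.0 dp mm [322.3 -86.9 106.3] rotz 0.25invalid input: not JSON, or not a number
```

```bash
python3 -m pendant '{"dp":[[0.03,-0.008,0.010],[0.08,-0.022,0.026],[0.13,-0.035,0.043],[0.18,-0.049,0.060],[0.23,-0.062,0.076],[0.28,-0.076,0.092],[0.31,-0.084,0.102],[0.322,-0.087,0.106]],"rotation":[[0,0,0.03],[0,0,0.06],[0,0,0.1],[0,0,0.14],[0,0,0.18],[0,0,0.22],[0,0,0.24],[0,0,0.25]]}' 0.05
python3 -m pendant '{"dp":[[0,0,0],[0,0,0]],"rotation":[[0,0,0],[0,0,0]]}'
python3 - <<'E'
from h import *
go(464,-283.5,20)
S=vision.capture('side');T=vision.capture('top')
cv2.imwrite('pics/s1.png',cv2.resize(np.hstack([S['pixels'][150:300,180:345,::-1],T['pixels'][150:300,230:395,::-1]]),None,fx=2.4,fy=2.4,interpolation=cv2.INTER_CUBIC))
E
```

```text
time: 1.2
tool_pos: [464.5, -282.3, 119.9]
tcp_rot: [-3.141, 0.001, 0.14]
contact_force: [0.1, 0.3, -0.7]
grip_width: 50.0
finger_force: 0.0
time: 1.45
tool_pos: [463.1, -284.7, 121.1]
tcp_rot: [3.141, -0.0, 0.137]
contact_force: [0.4, 0.0, 0.4]
grip_width: 50.0
finger_force: 0.0
t 1.45 at [ 463.1 -284.7  121.1] [ 3.141 -0.     0.137] W 50.0 F 0.0 dp mm [  1.1  -1.1 101.1] rotz -0.001
```

View pics/s1.png

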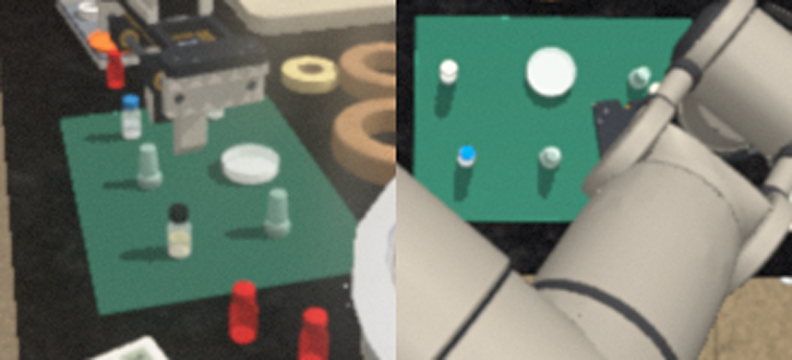

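The tip is above the black vial (side (259,212), cap at (255,240)), both stoppers are clear, so I descend.

```bash
python3 -m pendant '{"dp":[[0,0,0.015],[0,0,0.035],[0,0,0.055],[0,0,0.075],[0,0,0.09],[0,0,0.1],[0,0,0.1],[0,0,0.1]],"rotation":[[0,0,0],[0,0,0],[0,0,0],[0,0,0],[0,0,0],[0,0,0],[0,0,0],[0,0,0]]}'
python3 - <<'E'
from h import *
go(464,-283.5,20)
S=vision.capture('side')
cv2.imwrite('pics/s2.png',cv2.resize(S['pixels'][180:300,200:330,::-1],None,fx=4.5,fy=4.5,interpolation=cv2.INTER_CUBIC))
E
```

```text
time: 2.55
tool_pos: [464.1, -284.1, 21.2]
tcp_rot: [3.141, -0.001, 0.138]
contact_force: [-0.6, -0.4, 0.5]
grip_width: 49.7
finger_force: 0.0
t 2.55 at [ 464.1 -284.1   21.2] [ 3.141e+00 -1.000e-03  1.380e-01] W 49.7 F 0.0 dp mm [-0.  -0.6  1.2] rotz -0.0
```

View pics/s2.png

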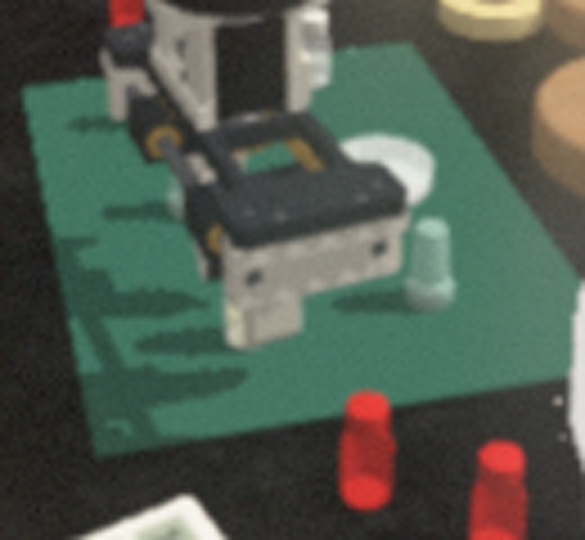

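The fingers straddle the vial, which is hidden behind the near finger at crop (265,318), and the stopper is untouched. Closing and lifting.

```bash
python3 -m pendant '{"dp":[[0,0,0],[0,0,0],[0,0,0],[0,0,0]],"rotation":[[0,0,0],[0,0,0],[0,0,0],[0,0,0]]}' 0.012
python3 -m pendant '{"dp":[[0,0,-0.01],[0,0,-0.025],[0,0,-0.045],[0,0,-0.07],[0,0,-0.09],[0,0,-0.1],[0,0,-0.1],[0,0,-0.1]],"rotation":[[0,0,0],[0,0,0],[0,0,0],[0,0,0],[0,0,0],[0,0,0],[0,0,0],[0,0,0]]}'
python3 - <<'E'
from h import *
go(550,322.3,120)
S=vision.capture('side');f=192/np.tan(np.radians(S['vfov']/2))
o=get_obs()['tool_pos'];X=np.linalg.inv(S['pose'])@np.r_[o,1];print('tip px',S['cx']-f*X[0]/X[2],S['cy']+f*X[1]/X[2])
cv2.imwrite('pics/s3.png',cv2.resize(S['pixels'][160:280,200:330,::-1],None,fx=4.5,fy=4.5,interpolation=cv2.INTER_CUBIC))
E
```

```text
time: 3.1
tool_pos: [463.8, -283.8, 20.8]
tcp_rot: [3.141, -0.0, 0.138]
contact_force: [0.2, -0.9, 0.8]
grip_width: 20.1
finger_force: 30.0
time: 4.1
tool_pos: [463.4, -283.4, 120.1]
tcp_rot: [-3.141, 0.001, 0.138]
contact_force: [0.6, 0.4, -0.4]
grip_width: 20.3
finger_force: 30.0
t 4.1 at [ 463.4 -283.4  120.1] [-3.141e+00  1.000e-03  1.380e-01] W 20.3 F 30.0 dp mm [ 1.690e+02 -5.881e+02  1.000e-01] rotz -0.0
tip px 251.70118525693792 206.50783421071782
```

View pics/s3.png

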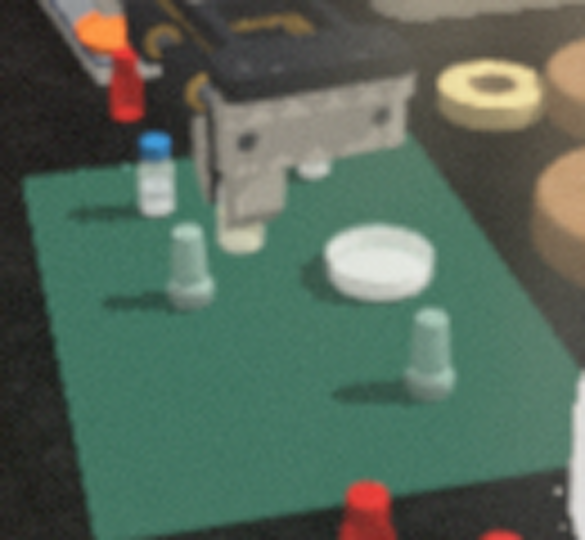

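Black is held (width 20.3, 30 N) and hangs straight. The side view shows it within about 2–3 mm of centre, biased to +x. Carrying it to the black cup.

```bash
python3 -m pendant '{"dp":[[0.005,-0.02,0],[0.017,-0.06,0],[0.031,-0.108,0],[0.045,-0.156,0],[0.059,-0.204,0],[0.073,-0.252,0],[0.086,-0.3,0],[0.1,-0.348,0]],"rotation":[[0,0,0],[0,0,0],[0,0,0],[0,0,0],[0,0,0],[0,0,0],[0,0,0],[0,0,0]]}'
python3 -m pendant '{"dp":[[0.014,-0.048,0],[0.028,-0.096,0],[0.041,-0.143,0],[0.053,-0.185,0],[0.062,-0.217,0],[0.066,-0.232,0],[0.068,-0.24,0],[0.068,-0.24,0]],"rotation":[[0,0,0],[0,0,0],[0,0,0],[0,0,0],[0,0,0],[0,0,0],[0,0,0],[0,0,0]]}'
python3 - <<'E'
from h import *
go(549,322.3,25.5)
T=vision.capture('top');S=vision.capture('side')
cv2.imwrite('pics/s4.png',cv2.resize(np.hstack([S['pixels'][90:190,180:310,::-1],T['pixels'][150:250,80:210,::-1]]),None,fx=3,fy=3,interpolation=cv2.INTER_CUBIC))
E
```

```text
time: 5.15
tool_pos: [514.1, 77.4, 120.3]
tcp_rot: [-3.141, 0.001, 0.138]
contact_force: [0.8, 0.1, -0.7]
grip_width: 20.1
finger_force: 30.0
time: 6.15
tool_pos: [549.1, 321.4, 120.5]
tcp_rot: [3.141, 0.001, 0.138]
contact_force: [0.1, -0.9, -0.8]
grip_width: 20.3
finger_force: 30.0
t 6.15 at [549.1 321.4 120.5] [3.141e+00 1.000e-03 1.380e-01] W 20.3 F 30.0 dp mm [-0.  -0.9 95. ] rotz -0.0
```

View pics/s4.png

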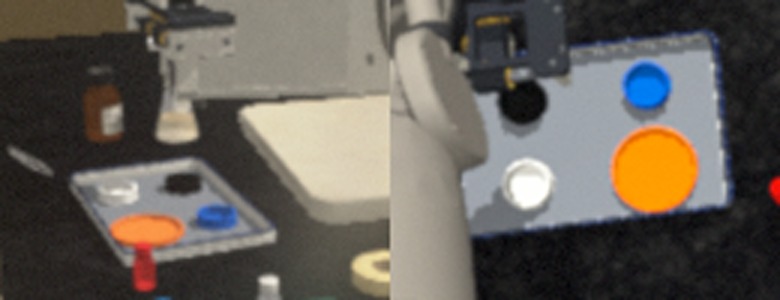

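The tool is above the black cup and the other holders are clear (measured xy matches the target within 1 mm). Lowering to just above the floor, then release.

```bash
python3 -m pendant '{"dp":[[0,-0.001,0.015],[0,-0.001,0.035],[0,-0.001,0.055],[0,-0.001,0.07],[0,-0.001,0.082],[0,-0.001,0.089],[0,-0.001,0.093],[0,-0.001,0.094]],"rotation":[[0,0,0],[0,0,0],[0,0,0],[0,0,0],[0,0,0],[0,0,0],[0,0,0],[0,0,0]]}'
python3 -m pendant '{"dp":[[0,0,0],[0,0,0]],"rotation":[[0,0,0],[0,0,0]]}'
python3 -c "
from h import *
go(549,322.3,26)"
```

```text
time: 7.25
tool_pos: [549.4, 322.8, 26.8]
tcp_rot: [-3.142, -0.0, 0.138]
contact_force: [-0.2, -0.4, 0.1]
grip_width: 20.4
finger_force: 30.0
time: 7.5
tool_pos: [549.5, 322.9, 27.1]
tcp_rot: [-3.141, -0.001, 0.138]
contact_force: [1.1, 0.0, -0.3]
grip_width: 20.2
finger_force: 30.0
t 7.5 at [549.5 322.9  27.1] [-3.141e+00 -1.000e-03  1.380e-01] W 20.2 F 30.0 dp mm [-0.5  0.5  1.1] rotz -0.0
```

```bash
python3 -m pendant '{"dp":[[0,0,0.0005],[0,0,0.001],[0,0,0.001]],"rotation":[[0,0,0],[0,0,0],[0,0,0]]}'
python3 -m pendant '{"dp":[[0,0,0],[0,0,0],[0,0,0],[0,0,0]],"rotation":[[0,0,0],[0,0,0],[0,0,0],[0,0,0]]}' 0.045
python3 -m pendant '{"dp":[[0,0,-0.01],[0,0,-0.025],[0,0,-0.045],[0,0,-0.07],[0,0,-0.09],[0,0,-0.095],[0,0,-0.095]],"rotation":[[0,0,0],[0,0,0],[0,0,0],[0,0,0],[0,0,0],[0,0,0],[0,0,0]]}'
python3 - <<'E'
from h import *
go(560.5,-45.8,120)
E
```

```text
time: 7.88
tool_pos: [549.3, 322.8, 25.8]
tcp_rot: [3.142, -0.0, 0.138]
contact_force: [-0.4, 0.4, 2.1]
grip_width: 20.6
finger_force: 30.0
time: 8.38
tool_pos: [549.2, 322.7, 25.6]
tcp_rot: [3.141, 0.0, 0.138]
contact_force: [0.2, 0.3, -0.4]
grip_width: 44.9
finger_force: 0.0
time: 9.25
tool_pos: [549.3, 322.8, 121.1]
tcp_rot: [-3.141, -0.001, 0.138]
contact_force: [-0.5, 0.3, -0.9]
grip_width: 45.0
finger_force: 0.0
t 9.25 at [549.3 322.8 121.1] [-3.141e+00 -1.000e-03  1.380e-01] W 45.0 F 0.0 dp mm [-39.6 366.6   1.1] rotz -0.0
```

```bash
python3 -m pendant '{"dp":[[-0.003,0.025,0],[-0.008,0.072,0],[-0.014,0.125,0],[-0.02,0.18,0],[-0.026,0.235,0],[-0.032,0.29,0],[-0.036,0.335,0],[-0.039,0.36,0]],"rotation":[[0,0,0],[0,0,0],[0,0,0],[0,0,0],[0,0,0],[0,0,0],[0,0,0],[0,0,0]]}'
python3 -m pendant '{"dp":[[-0.001,0.006,0],[-0.001,0.006,0],[-0.001,0.006,0]],"rotation":[[0,0,0],[0,0,0],[0,0,0]]}' 0.05
python3 - <<'E'
from h import *
go(560.5,-45.8,21)
T=vision.capture('top');S=vision.capture('side')
cv2.imwrite('pics/s5.png',cv2.resize(np.hstack([S['pixels'][130:230,200:330,::-1],T['pixels'][150:250,90:265,::-1]]),None,fx=2.6,fy=2.6,interpolation=cv2.INTER_CUBIC))
E
```

```text
time: 10.25
tool_pos: [559.5, -41.5, 119.7]
tcp_rot: [-3.141, 0.002, 0.136]
contact_force: [-1.0, -0.6, -0.5]
grip_width: 44.5
finger_force: 0.0
time: 10.62
tool_pos: [559.7, -44.0, 120.5]
tcp_rot: [-3.141, 0.0, 0.139]
contact_force: [0.0, 0.9, 1.2]
grip_width: 50.0
finger_force: 0.0
t 10.62 at [559.7 -44.  120.5] [-3.141  0.     0.139] W 50.0 F 0.0 dp mm [ 0.5  1.9 99.5] rotz 0.001
```

View pics/s5.png

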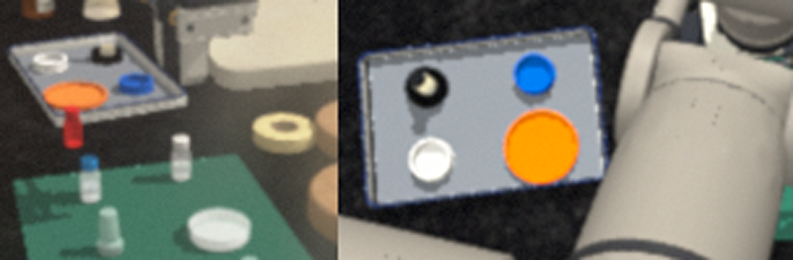

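Black stands in the black cup, centred at crop (427,86). The gripper is above the white vial, so I descend, grip and lift.

```bash
python3 -m pendant '{"dp":[[0.001,0.002,0.015],[0.001,0.002,0.035],[0.001,0.002,0.055],[0.001,0.002,0.075],[0.001,0.002,0.09],[0.001,0.002,0.0995],[0.001,0.002,0.0995],[0.001,0.002,0.0995]],"rotation":[[0,0,0],[0,0,0],[0,0,0],[0,0,0],[0,0,0],[0,0,0],[0,0,0],[0,0,0]]}'
python3 -m pendant '{"dp":[[0,0,0],[0,0,0],[0,0,0],[0,0,0]],"rotation":[[0,0,0],[0,0,0],[0,0,0],[0,0,0]]}' 0.012
python3 -m pendant '{"dp":[[0,0,-0.01],[0,0,-0.025],[0,0,-0.045],[0,0,-0.07],[0,0,-0.09],[0,0,-0.1],[0,0,-0.1],[0,0,-0.1]],"rotation":[[0,0,0],[0,0,0],[0,0,0],[0,0,0],[0,0,0],[0,0,0],[0,0,0],[0,0,0]]}'
python3 - <<'E'
from h import *
go(468.9,311.1,120)
S=vision.capture('side');f=192/np.tan(np.radians(S['vfov']/2))
o=get_obs()['tool_pos'];X=np.linalg.inv(S['pose'])@np.r_[o-[0,0,10],1];print('vial px',S['cx']-f*X[0]/X[2],S['cy']+f*X[1]/X[2])
cv2.imwrite('pics/s6.png',cv2.resize(S['pixels'][130:210,220:320,::-1],None,fx=5,fy=5,interpolation=cv2.INTER_CUBIC))
E
```

```text
time: 11.72
tool_pos: [561.6, -47.2, 21.7]
tcp_rot: [3.141, -0.001, 0.138]
contact_force: [0.2, 0.3, 0.1]
grip_width: 49.8
finger_force: 0.0
time: 12.22
tool_pos: [561.3, -47.1, 21.4]
tcp_rot: [3.141, -0.0, 0.138]
contact_force: [-0.5, -0.0, 0.5]
grip_width: 20.3
finger_force: 30.0
time: 13.22
tool_pos: [560.7, -47.0, 120.6]
tcp_rot: [-3.141, 0.001, 0.138]
contact_force: [0.0, -0.6, 0.1]
grip_width: 20.4
finger_force: 30.0
t 13.22 at [560.7 -47.  120.6] [-3.141e+00  1.000e-03  1.380e-01] W 20.4 F 30.0 dp mm [ -41.7 -367.3    0.6] rotz -0.0
vial px 268.9206582464902 162.35761415611017
```

View pics/s6.png

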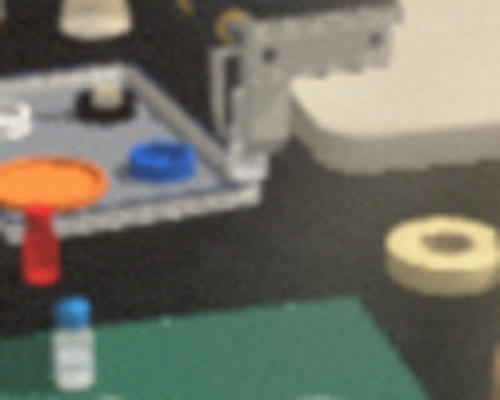

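White is held at (269,163), as predicted. Carrying it to the white cup.

```bash
python3 -m pendant '{"dp":[[-0.003,-0.025,0],[-0.008,-0.072,0],[-0.014,-0.125,0],[-0.02,-0.18,0],[-0.027,-0.235,0],[-0.033,-0.29,0],[-0.038,-0.335,0],[-0.041,-0.36,0]],"rotation":[[0,0,0],[0,0,0],[0,0,0],[0,0,0],[0,0,0],[0,0,0],[0,0,0],[0,0,0]]}'
python3 -m pendant '{"dp":[[-0.001,-0.007,0],[-0.001,-0.007,0],[-0.001,-0.007,0]],"rotation":[[0,0,0],[0,0,0],[0,0,0]]}'
python3 -c "
from h import *
go(468.9,311.1,27)"
```

```text
time: 14.28
tool_pos: [469.8, 305.9, 120.3]
tcp_rot: [3.141, 0.002, 0.14]
contact_force: [0.1, 1.0, 0.5]
grip_width: 19.9
finger_force: 30.0
time: 14.65
tool_pos: [469.5, 309.5, 121.0]
tcp_rot: [3.141, 0.0, 0.137]
contact_force: [0.0, 0.6, 0.4]
grip_width: 20.0
finger_force: 30.0
t 14.65 at [469.5 309.5 121. ] [3.141 0.    0.137] W 20.0 F 30.0 dp mm [-0.4 -1.7 94. ] rotz -0.001
```

```bash
python3 -m pendant '{"dp":[[0,-0.001,0.015],[0,-0.001,0.035],[0,-0.001,0.055],[0,-0.001,0.07],[0,-0.001,0.082],[0,-0.001,0.089],[0,-0.001,0.092],[0,-0.001,0.093]],"rotation":[[0,0,0],[0,0,0],[0,0,0],[0,0,0],[0,0,0],[0,0,0],[0,0,0],[0,0,0]]}'
python3 -m pendant '{"dp":[[0,0,0],[0,0,0]],"rotation":[[0,0,0],[0,0,0]]}'
python3 -c "
from h import *
for i in range(1):go(468.9,311.1,26)"
```

```text
time: 15.65
tool_pos: [469.2, 311.8, 28.4]
tcp_rot: [-3.141, -0.001, 0.138]
contact_force: [0.1, 1.0, 0.1]
grip_width: 20.3
finger_force: 30.0
time: 15.9
tool_pos: [469.2, 311.8, 28.6]
tcp_rot: [-3.141, -0.001, 0.138]
contact_force: [0.3, 0.3, -0.7]
grip_width: 20.3
finger_force: 30.0
t 15.9 at [469.2 311.8  28.6] [-3.141e+00 -1.000e-03  1.380e-01] W 20.3 F 30.0 dp mm [-0.4  0.6  2.6] rotz -0.0
```

Now lower by 2.2 mm to contact, release and rise.

```bash
python3 -m pendant '{"dp":[[0,0,0.001],[0,0,0.002],[0,0,0.0022],[0,0,0.0022]],"rotation":[[0,0,0],[0,0,0],[0,0,0],[0,0,0]]}'
python3 -m pendant '{"dp":[[0,0,0],[0,0,0],[0,0,0],[0,0,0]],"rotation":[[0,0,0],[0,0,0],[0,0,0],[0,0,0]]}' 0.045
python3 -m pendant '{"dp":[[0,0,-0.01],[0,0,-0.025],[0,0,-0.045],[0,0,-0.07],[0,0,-0.09],[0,0,-0.095],[0,0,-0.095]],"rotation":[[0,0,0],[0,0,0],[0,0,0],[0,0,0],[0,0,0],[0,0,0],[0,0,0]]}'
python3 -c "
from h import *
go(461,-68,120)"
```

```text
time: 16.4
tool_pos: [469.1, 311.7, 26.3]
tcp_rot: [3.142, -0.0, 0.138]
contact_force: [-1.6, -0.8, 4.8]
grip_width: 20.2
finger_force: 30.0
time: 16.9
tool_pos: [469.0, 311.6, 25.8]
tcp_rot: [3.141, 0.0, 0.138]
contact_force: [0.3, 0.2, -0.3]
grip_width: 44.9
finger_force: 0.0
time: 17.77
tool_pos: [469.1, 311.7, 121.4]
tcp_rot: [-3.141, -0.001, 0.138]
contact_force: [-1.3, -0.7, 0.5]
grip_width: 45.0
finger_force: 0.0
t 17.77 at [469.1 311.7 121.4] [-3.141e+00 -1.000e-03  1.380e-01] W 45.0 F 0.0 dp mm [-60.1 375.    1.4] rotz -0.0
```

```bash
python3 -m pendant '{"dp":[[-0.004,0.025,0],[-0.012,0.073,0],[-0.02,0.127,0],[-0.029,0.182,0],[-0.038,0.238,0],[-0.047,0.294,0],[-0.055,0.342,0],[-0.059,0.368,0]],"rotation":[[0,0,0],[0,0,0],[0,0,0],[0,0,0],[0,0,0],[0,0,0],[0,0,0],[0,0,0]]}'
python3 -m pendant '{"dp":[[-0.001,0.007,0.001],[-0.001,0.007,0.001],[-0.001,0.007,0.001],[-0.001,0.007,0.001]],"rotation":[[0,0,0],[0,0,0],[0,0,0],[0,0,0]]}' 0.05
python3 - <<'E'
from h import *
go(461,-68,21)
T=vision.capture('top')
cv2.imwrite('pics/s7.png',cv2.resize(T['pixels'][150:240,90:270,::-1],None,fx=4.4,fy=4.4,interpolation=cv2.INTER_CUBIC))
E
```

```text
time: 18.77
tool_pos: [460.4, -63.1, 120.3]
tcp_rot: [-3.141, 0.001, 0.135]
contact_force: [-0.2, -0.1, 0.4]
grip_width: 44.9
finger_force: 0.0
time: 19.27
tool_pos: [461.1, -67.1, 120.0]
tcp_rot: [-3.142, 0.0, 0.139]
contact_force: [-0.1, -0.8, 0.0]
grip_width: 49.8
finger_force: 0.0
t 19.27 at [461.1 -67.1 120. ] [-3.142  0.     0.139] W 49.8 F 0.0 dp mm [-0.2  0.9 99. ] rotz 0.001
```

View pics/s7.png

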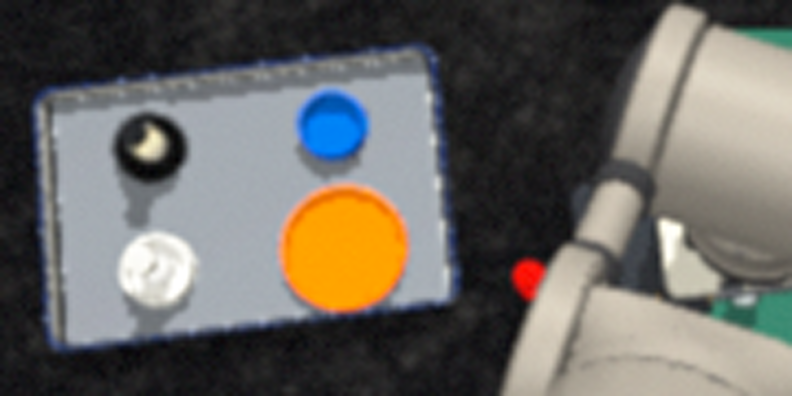

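White is in the white cup at crop (157,270) and black still stands at (150,147), both near centre. Now blue.

```bash
python3 -m pendant '{"dp":[[0,0.001,0.015],[0,0.001,0.035],[0,0.001,0.055],[0,0.001,0.075],[0,0.001,0.09],[0,0.001,0.099],[0,0.001,0.099],[0,0.001,0.099]],"rotation":[[0,0,0],[0,0,0],[0,0,0],[0,0,0],[0,0,0],[0,0,0],[0,0,0],[0,0,0]]}'
python3 -m pendant '{"dp":[[0,0,0],[0,0,0],[0,0,0],[0,0,0]],"rotation":[[0,0,0],[0,0,0],[0,0,0],[0,0,0]]}' 0.012
python3 -m pendant '{"dp":[[0,0,-0.01],[0,0,-0.025],[0,0,-0.045],[0,0,-0.07],[0,0,-0.09],[0,0,-0.1],[0,0,-0.1],[0,0,-0.1]],"rotation":[[0,0,0],[0,0,0],[0,0,0],[0,0,0],[0,0,0],[0,0,0],[0,0,0],[0,0,0]]}'
python3 - <<'E'
from h import *
go(566.5,203.5,120)
S=vision.capture('side');f=192/np.tan(np.radians(S['vfov']/2))
o=get_obs()['tool_pos'];X=np.linalg.inv(S['pose'])@np.r_[o-[0,0,10],1];print('vial px',S['cx']-f*X[0]/X[2],S['cy']+f*X[1]/X[2])
cv2.imwrite('pics/s8.png',cv2.resize(S['pixels'][130:250,190:320,::-1],None,fx=4,fy=4,interpolation=cv2.INTER_CUBIC))
E
```

```text
time: 20.32
tool_pos: [461.7, -69.1, 21.5]
tcp_rot: [3.141, -0.001, 0.138]
contact_force: [0.1, 0.3, -0.5]
grip_width: 50.0
finger_force: 0.0
time: 20.82
tool_pos: [461.3, -69.1, 21.1]
tcp_rot: [3.141, -0.0, 0.138]
contact_force: [-0.7, 0.6, 1.9]
grip_width: 20.4
finger_force: 30.0
time: 21.82
tool_pos: [460.7, -68.9, 120.4]
tcp_rot: [-3.141, 0.001, 0.138]
contact_force: [-0.3, -0.4, -0.6]
grip_width: 20.0
finger_force: 30.0
t 21.82 at [460.7 -68.9 120.4] [-3.141e+00  1.000e-03  1.380e-01] W 20.0 F 30.0 dp mm [ 142.2 -255.3    0.4] rotz -0.0
vial px 232.76373807646172 169.4816920874177
```

View pics/s8.png

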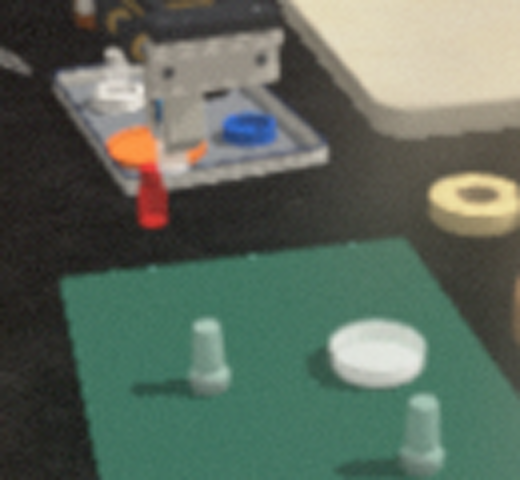

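Blue is held (bottom at crop (173,158), i.e. (233,169) as predicted) and the stoppers are undisturbed. On to the blue cup.

```bash
python3 -m pendant '{"dp":[[0.01,-0.018,0],[0.03,-0.054,0],[0.053,-0.095,0],[0.077,-0.138,0],[0.1,-0.18,0],[0.122,-0.219,0],[0.136,-0.244,0],[0.142,-0.255,0]],"rotation":[[0,0,0],[0,0,0],[0,0,0],[0,0,0],[0,0,0],[0,0,0],[0,0,0],[0,0,0]]}'
python3 -m pendant '{"dp":[[0,0,0],[0,0,0]],"rotation":[[0,0,0],[0,0,0]]}'
python3 -m pendant '{"dp":[[0,0,0.015],[0,0,0.035],[0,0,0.055],[0,0,0.07],[0,0,0.08],[0,0,0.086],[0,0,0.086],[0,0,0.086]],"rotation":[[0,0,0],[0,0,0],[0,0,0],[0,0,0],[0,0,0],[0,0,0],[0,0,0],[0,0,0]]}'
python3 -c "
from h import *
go(566.5,203.5,26)"
```

```text
time: 22.88
tool_pos: [566.6, 204.3, 119.8]
tcp_rot: [3.141, 0.002, 0.139]
contact_force: [0.2, -0.0, -0.2]
grip_width: 19.9
finger_force: 30.0
time: 23.12
tool_pos: [566.5, 201.9, 120.7]
tcp_rot: [3.141, 0.001, 0.137]
contact_force: [-0.4, 0.2, -0.1]
grip_width: 20.3
finger_force: 30.0
time: 24.12
tool_pos: [567.3, 203.1, 35.5]
tcp_rot: [3.142, -0.001, 0.138]
contact_force: [-0.3, 0.4, -0.0]
grip_width: 20.0
finger_force: 30.0
t 24.12 at [567.3 203.1  35.5] [ 3.142e+00 -1.000e-03  1.380e-01] W 20.0 F 30.0 dp mm [-0.7 -0.5  9.5] rotz -0.0
```

```bash
python3 -m pendant '{"dp":[[0,0,0.003],[0,0,0.006],[0,0,0.008],[0,0,0.009],[0,0,0.0095],[0,0,0.0095]],"rotation":[[0,0,0],[0,0,0],[0,0,0],[0,0,0],[0,0,0],[0,0,0]]}'
python3 -m pendant '{"dp":[[0,0,0],[0,0,0],[0,0,0],[0,0,0]],"rotation":[[0,0,0],[0,0,0],[0,0,0],[0,0,0]]}' 0.045
python3 -m pendant '{"dp":[[0,0,-0.01],[0,0,-0.025],[0,0,-0.045],[0,0,-0.07],[0,0,-0.09],[0,0,-0.095],[0,0,-0.095]],"rotation":[[0,0,0],[0,0,0],[0,0,0],[0,0,0],[0,0,0],[0,0,0],[0,0,0]]}'
python3 -c "
from h import *
go(566,-169.5,80)"
```

```text
time: 24.88
tool_pos: [566.8, 203.0, 26.1]
tcp_rot: [3.141, -0.0, 0.138]
contact_force: [-2.3, -0.3, 4.3]
grip_width: 20.2
finger_force: 30.0
time: 25.38
tool_pos: [566.8, 203.0, 25.4]
tcp_rot: [3.141, 0.0, 0.138]
contact_force: [-0.5, -0.3, 0.0]
grip_width: 44.8
finger_force: 0.0
time: 26.25
tool_pos: [566.9, 203.1, 120.9]
tcp_rot: [3.142, -0.001, 0.138]
contact_force: [-0.5, 0.0, 0.4]
grip_width: 44.9
finger_force: 0.0
t 26.25 at [566.9 203.1 120.9] [ 3.142e+00 -1.000e-03  1.380e-01] W 44.9 F 0.0 dp mm [-52.1 368.9  40.9] rotz -0.0
```

```bash
python3 -m pendant '{"dp":[[-0.003,0.025,0],[-0.01,0.072,0],[-0.018,0.125,0],[-0.025,0.18,0],[-0.033,0.235,0],[-0.041,0.29,0],[-0.048,0.337,0.01],[-0.051,0.362,0.02]],"rotation":[[0,0,0],[0,0,0],[0,0,0],[0,0,0],[0,0,0],[0,0,0],[0,0,0],[0,0,0]]}' 0.078
python3 -m pendant '{"dp":[[-0.001,0.007,0.01],[-0.001,0.007,0.02],[-0.001,0.007,0.02],[-0.001,0.007,0.02]],"rotation":[[0,0,0],[0,0,0],[0,0,0],[0,0,0]]}'
python3 - <<'E'
from h import *
go(566,-169.5,11)
T=vision.capture('top');S=vision.capture('side')
cv2.imwrite('pics/s9.png',cv2.resize(np.hstack([S['pixels'][140:250,195:325,::-1],T['pixels'][140:250,90:200,::-1]]),None,fx=3.3,fy=3.3,interpolation=cv2.INTER_CUBIC))
E
```

```text
time: 27.25
tool_pos: [565.3, -165.0, 99.3]
tcp_rot: [-3.141, 0.001, 0.135]
contact_force: [0.5, 0.7, -0.4]
grip_width: 77.8
finger_force: 0.0
time: 27.75
tool_pos: [566.3, -168.5, 80.8]
tcp_rot: [3.141, -0.0, 0.139]
contact_force: [0.1, 0.3, 0.5]
grip_width: 78.1
finger_force: 0.0
t 27.75 at [ 566.3 -168.5   80.8] [ 3.141 -0.     0.139] W 78.1 F 0.0 dp mm [-0.5  0.9 69.8] rotz 0.001
```

View pics/s9.png

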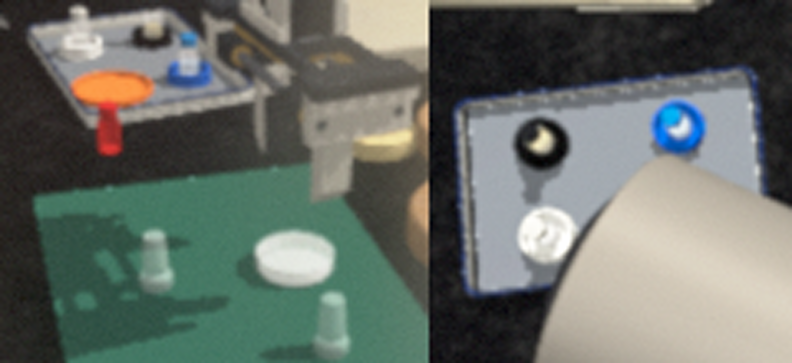

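The three vials stand in their cups. The dish at side crop (295,258) lies between the open fingers and both stoppers are clear. Descending on the dish and closing.

```bash
python3 -m pendant '{"dp":[[0,0.001,0.01],[0,0.001,0.025],[0,0.001,0.042],[0,0.001,0.056],[0,0.001,0.065],[0,0.001,0.069],[0,0.001,0.07],[0,0.001,0.07]],"rotation":[[0,0,0],[0,0,0],[0,0,0],[0,0,0],[0,0,0],[0,0,0],[0,0,0],[0,0,0]]}'
python3 -m pendant '{"dp":[[0,0,0],[0,0,0],[0,0,0],[0,0,0]],"rotation":[[0,0,0],[0,0,0],[0,0,0],[0,0,0]]}' 0.05
python3 -c "
from h import *
go(485,192.3,110)"
```

```text
time: 28.85
tool_pos: [566.4, -170.7, 10.9]
tcp_rot: [3.141, -0.001, 0.138]
contact_force: [0.2, -0.8, -0.0]
grip_width: 77.8
finger_force: 0.0
time: 29.35
tool_pos: [566.3, -170.6, 10.8]
tcp_rot: [3.141, -0.0, 0.138]
contact_force: [0.1, -0.7, 2.4]
grip_width: 57.8
finger_force: 30.0
t 29.35 at [ 566.3 -170.6   10.8] [ 3.141 -0.     0.138] W 57.8 F 30.0 dp mm [ -30.7 -370.7  -99.2] rotz -0.0
```

```bash
python3 -m pendant '{"dp":[[0,0,-0.008],[0,0,-0.02],[0,0,-0.04],[0,0,-0.065],[0,0,-0.085],[0,0,-0.097],[0,0,-0.1],[0,0,-0.1]],"rotation":[[0,0,0],[0,0,0],[0,0,0],[0,0,0],[0,0,0],[0,0,0],[0,0,0],[0,0,0]]}'
python3 - <<'E'
from h import *
go(485,192.3,110)
S=vision.capture('side');f=192/np.tan(np.radians(S['vfov']/2))
o=get_obs()['tool_pos'];X=np.linalg.inv(S['pose'])@np.r_[o,1];print('px',S['cx']-f*X[0]/X[2],S['cy']+f*X[1]/X[2])
cv2.imwrite('pics/s10.png',cv2.resize(S['pixels'][130:250,210:340,::-1],None,fx=4,fy=4,interpolation=cv2.INTER_CUBIC))
E
```

```text
time: 30.35
tool_pos: [565.9, -170.5, 110.2]
tcp_rot: [-3.141, 0.001, 0.138]
contact_force: [-0.6, 0.1, -1.0]
grip_width: 58.2
finger_force: 30.0
t 30.35 at [ 565.9 -170.5  110.2] [-3.141e+00  1.000e-03  1.380e-01] W 58.2 F 30.0 dp mm [-3.030e+01 -3.705e+02  2.000e-01] rotz -0.0
px 284.6123859805941 181.71184319104262
```

View pics/s10.png

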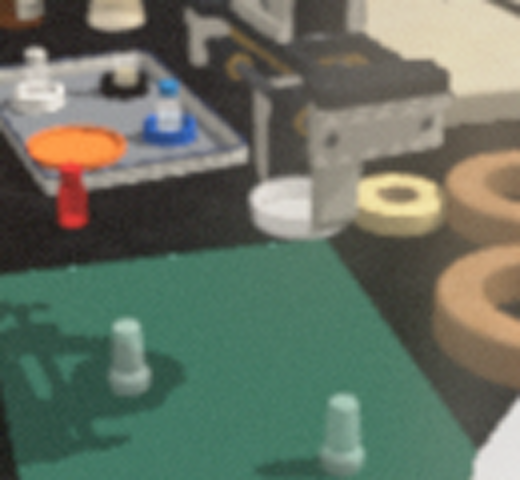

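The dish is gripped level and centred ((284.5,181), predicted (284.6,182)). Moving to the ring.

```bash
python3 -m pendant '{"dp":[[-0.002,-0.025,0],[-0.006,-0.072,0],[-0.01,-0.125,0],[-0.015,-0.18,0],[-0.019,-0.235,0],[-0.024,-0.29,0],[-0.028,-0.338,0],[-0.03,-0.362,0]],"rotation":[[0,0,0],[0,0,0],[0,0,0],[0,0,0],[0,0,0],[0,0,0],[0,0,0],[0,0,0]]}'
python3 -m pendant '{"dp":[[-0.001,-0.008,0],[-0.001,-0.008,0],[-0.001,-0.008,0],[-0.001,-0.008,0]],"rotation":[[0,0,0],[0,0,0],[0,0,0],[0,0,0]]}'
python3 -m pendant '{"dp":[[0,0,0.01],[0,0,0.028],[0,0,0.048],[0,0,0.065],[0,0,0.078],[0,0,0.085],[0,0,0.085],[0,0,0.085]],"rotation":[[0,0,0],[0,0,0],[0,0,0],[0,0,0],[0,0,0],[0,0,0],[0,0,0],[0,0,0]]}'
python3 -c "
from h import *
go(485.3,192.3,16)"
```

```text
time: 31.4
tool_pos: [484.4, 187.0, 110.0]
tcp_rot: [-3.141, 0.002, 0.141]
contact_force: [0.2, 0.1, -0.3]
grip_width: 58.0
finger_force: 30.0
time: 31.9
tool_pos: [484.9, 190.7, 110.4]
tcp_rot: [3.141, 0.0, 0.136]
contact_force: [-0.1, 0.5, -0.8]
grip_width: 57.9
finger_force: 30.0
time: 32.9
tool_pos: [485.0, 191.7, 25.9]
tcp_rot: [3.142, -0.001, 0.138]
contact_force: [-0.2, -0.3, 0.3]
grip_width: 57.8
finger_force: 30.0
t 32.9 at [485.  191.7  25.9] [ 3.142e+00 -1.000e-03  1.380e-01] W 57.8 F 30.0 dp mm [ 0.3 -0.6  9.9] rotz -0.0
```

```bash
python3 -m pendant '{"dp":[[0,0,0.003],[0,0,0.006],[0,0,0.008],[0,0,0.009],[0,0,0.0095],[0,0,0.0095]],"rotation":[[0,0,0],[0,0,0],[0,0,0],[0,0,0],[0,0,0],[0,0,0]]}'
python3 -m pendant '{"dp":[[0,0,0],[0,0,0]],"rotation":[[0,0,0],[0,0,0]]}'
```

```text
time: 33.65
tool_pos: [484.7, 191.6, 16.0]
tcp_rot: [3.142, -0.0, 0.138]
contact_force: [0.4, 0.8, -0.2]
grip_width: 58.0
finger_force: 30.0
time: 33.9
tool_pos: [484.7, 191.7, 16.0]
tcp_rot: [3.142, -0.0, 0.138]
contact_force: [-0.6, 0.2, -0.0]
grip_width: 57.6
finger_force: 30.0
```

```bash
python3 -m pendant '{"dp":[[0,0,0.0005],[0,0,0.0008],[0,0,0.0008]],"rotation":[[0,0,0],[0,0,0],[0,0,0]]}'
python3 -m pendant '{"dp":[[0,0,0],[0,0,0],[0,0,0],[0,0,0]],"rotation":[[0,0,0],[0,0,0],[0,0,0],[0,0,0]]}' 0.07
python3 -m pendant '{"dp":[[0,0,-0.01],[0,0,-0.025],[0,0,-0.045],[0,0,-0.075],[0,0,-0.105],[0,0,-0.135],[0,0,-0.14],[0,0,-0.14]],"rotation":[[0,0,0],[0,0,0],[0,0,0],[0,0,0],[0,0,0],[0,0,0],[0,0,0],[0,0,0]]}'
python3 -m pendant '{"dp":[[0,0.02,0],[0,0.06,0],[0,0.11,0],[0,0.16,0],[0,0.21,0],[0,0.25,0],[0,0.27,0],[0,0.27,0]],"rotation":[[0,0,0],[0,0,0],[0,0,0],[0,0,0],[0,0,0],[0,0,0],[0,0,0],[0,0,0]]}'
python3 - <<'E'
from h import *
T=vision.capture('top');S=vision.capture('side')
cv2.imwrite('pics/s11.png',cv2.resize(np.hstack([S['pixels'][130:270,195:335,::-1],T['pixels'][130:270,90:230,::-1]]),None,fx=2.8,fy=2.8,interpolation=cv2.INTER_CUBIC))
E
```

```text
time: 34.28
tool_pos: [484.7, 191.6, 15.7]
tcp_rot: [3.142, -0.0, 0.138]
contact_force: [-1.4, -0.9, 5.2]
grip_width: 58.0
finger_force: 30.0
time: 34.78
tool_pos: [484.6, 191.6, 15.1]
tcp_rot: [3.141, 0.0, 0.138]
contact_force: [-0.9, 0.1, -0.1]
grip_width: 70.3
finger_force: 0.0
time: 35.78
tool_pos: [484.5, 191.6, 155.4]
tcp_rot: [3.142, -0.001, 0.138]
contact_force: [-0.1, 0.0, -0.9]
grip_width: 70.0
finger_force: 0.0
time: 36.78
tool_pos: [521.4, -76.2, 154.3]
tcp_rot: [-3.141, 0.001, 0.136]
contact_force: [0.1, 1.0, -0.2]
grip_width: 70.0
finger_force: 0.0
```

View pics/s11.png

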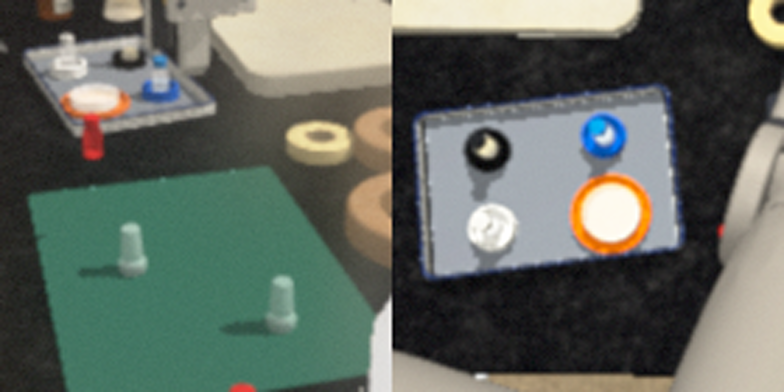

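The top crop shows the dish centred in the ring at (610,212) and all vials standing in their cups; the stoppers are unmoved. One numeric check before handing in.

```bash
python3 - <<'E'
from h import *
T=vision.capture('top');S=vision.capture('side');m=masks(T['pixels']);ms=masks(S['pixels'])
f=192/np.tan(np.radians(S['vfov']/2))
q,s=cen(ms['blue'],(244,148,262,157));print('bluecap side',q,s,plane(S,*q,49)[:2].round(1))
for n,c in dict(blue=(566.5,203.5),black=(550.1,322.3),white=(468.9,311.1),dish=(485.3,192.3)).items():
    X=np.linalg.inv(S['pose'])@np.r_[c,49,1];print(n,'expected cap px side',(S['cx']-f*X[0]/X[2]).round(1),(S['cy']+f*X[1]/X[2]).round(1))
q,s=cen(ms['white'],(212,138,228,150));print('whitecap side',q,s)
p,s=cen(m['white'],(156,195,180,218));print('dish',plane(T,*p,23)[:2].round(1),s)
for k,a in dict(sa=(322,172,340,192),sb=(285,206,304,224)).items():
    try:p,s=cen(m['obj'],a);print(k,p.round(1),s)
    except Exception as e:print(k,e)
E
```

```text
bluecap side [251.8 151. ] [4, 3, 10] [569.3 211.7]
blue expected cap px side 251.5 151.9
black expected cap px side 240.2 141.3
white expected cap px side 218.3 144.2
dish expected cap px side 227.9 155.4
whitecap side [220.16666667 146.73809524] [13, 7, 42]
dish [483.1 189.7] [19, 19, 283]
sa [331. 182.] [9, 11, 74]
sb [290.4 214. ] [14, 18, 156]
```

```bash
python3 -c "
from plant import workorder
print(workorder.close_job())"
```

```text
the job is handed in; nothing more can be done
None
```

The job is handed in at about 37 s of the 112 s. The black, white and blue vials stand in their own cups and the dish lies flat in the orange ring. The last pictures showed all four near centre and both stoppers standing where they were, but no verdict was returned.

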